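# Feel along the curved edge of a bracket in the vice

## Robot

A 6-joint arm with a two-finger parallel gripper is mounted at the origin on the work surface. World frame = base frame: x ahead of the robot, y to its left, z up, the work surface at z = 0. Lengths are in m, angles in degrees, forces in N, time in s.
With the tool pointing down it reaches from about 0.325 to 0.85 m from the base axis. Payload 15.5 kg.
Tool frame: the origin (TCP) lies at the very end of the fingers, on their centre line; the grasp point (between the pads) lies arm.grip_depth behind it (arm.grip_depth is the distance from the TCP to the grasp point, in m); z points along the fingers, y is the direction in which the jaws open and shut (so a half turn about z gives the same grasp; the last joint's range is limited). The gripper opens to 91 mm and grips with 3 to 60 N. Pads are 32 mm wide; open, the fingers measure 118 mm over their backs; the gripper's body (76 mm by 178 mm) begins 60 mm behind the grasp point.
Start: joints at [-70.273, 28.281, 77.091, -0, 74.628, -5.472], TCP at [0.266, -0.566, 0.214] pointing down, gripper open.
Joint ranges: [-166.48, 166.48], [-47.26, 123.95], [12.59, 153.08], [-70.14, 250.14], [6.76, 159.57], [-176.63, 176.63]. Speed limits (degrees/s): [108.29, 108.29, 147.25, 172.46, 172.46, 172.46].

## Interface

Orientations are given as a 3x3 rotation matrix whose columns are the frame's x, y, z axes.
In Python, from rig import arm gives the robot as it stands. Calls block until the motion is done:
- arm.move_to(position, orientation): joint-space move of the TCP to a pose.
- arm.move_l(position, orientation=None, feed=0.15): straight line of the TCP; orientation=None keeps the orientation; feed is the mean speed in m/s.
- arm.move_joints(angles): joint-space move.
- arm.grip(opening): finger opening in m; the grip force is fixed at half the most; returns when the fingers have stopped.
- arm.sleep(seconds).
- arm.solve_ik(position, orientation): joint angles nearest the present ones, or None.
- arm.snapshot(name): name is "scene" or "top"; returns the picture (400x640x3 uint8, red, green, blue); there is no depth.
- arm.get_calibration(name): a dict with "intrinsics" (3x3 intrinsics, pixels), "cam_to_world" (4x4, takes a point from camera to world coordinates). Camera axes: x right, y down, z forward; pixel columns grow to the right and rows downward; lengths in m; the calibration is good to about 2 mm. A picture is of the moment at which its call begins. get_calibration takes no time and is no camera call.
A pose or a line that the arm cannot do raises arm.Unreachable and nothing moves.
- arm.sign_off(): hands the job in, once; it reports no verdict.
Readings, each from a call of its own:
- arm.current_t(): time.
- arm.current_joint_positions(): joint angles.
- arm.current_dq(): joint speeds.
- arm.current_tau(): joint torques, N m.
- arm.current_ee_pos(): TCP position.
- arm.current_tool_rot(): TCP orientation.
- arm.current_force(): force on the tool from outside, world axes, zero at the start.
- arm.current_torque(): the same for the moment, N m.
- arm.current_width(): finger opening in m.
Only numpy, scipy, OpenCV 4.12 (cv2) and the standard library are available. Lean on these libraries where they do the work, as an engineer would, in place of code of your own. Each camera call takes 0.05 s, during which the arm holds its last target.

## Task

The wooden shelf bracket clamped in the bench vice has just been shaped. Run the shut fingertips lightly along the top of its curved upper edge, from the tall end down to the low end, feeling the whole length for rough spots, then take the hand clear. Touch only gently: do not press hard, pinch the bracket, lift it or shift it in its soft jaws, and leave the tools and other things on the bench alone.

Things in the scene. Friction and masses are not known exactly. Their poses are not given: they have to be found in the camera images.
- vice: Grey bench vice, bolted down: jaws 100 mm wide (y), tops 153 mm above the bench; screw and tommy bar reach 240 mm towards -x (the robot's side), the anvil 118 mm towards +x, top at 125 mm. Origin on the bench below the middle of the jaw gap; x across the clamped board, y along the jaws, z up. Place and heading (up to 0.45 rad) vary.
- bracket: The work: pale wooden bracket 22 mm thick (x), 280 mm long (y), on edge in the vice's soft liners. Origin: middle of its straight lower edge, 100 mm above the bench; z up. The upper edge is 135 mm above that at the tall end (+y), falls in an S-curve (up to 23 degrees) to 75 mm at the low end (-y). It sinks 1 mm per 2 N pressed, springs back, can be pulled up, sits up to 20 mm off the jaws' middle.
- edge0 (a point): Point on the middle of the curved upper edge, 12 mm in from the tall (+y) end. Axes as the bracket's.
- edge1 (a point): Point on the middle of the curved upper edge, 44 mm (along y) from the tall end. Axes as the bracket's.
- edge2 (a point): Point on the middle of the curved upper edge, 76 mm (along y) from the tall end. Axes as the bracket's.
- edge3 (a point): Point on the middle of the curved upper edge, 108 mm (along y) from the tall end. Axes as the bracket's.
- edge4 (a point): Point on the middle of the curved upper edge, 140 mm (along y) from the tall end. Axes as the bracket's.
- edge5 (a point): Point on the middle of the curved upper edge, 172 mm (along y) from the tall end. Axes as the bracket's.
- edge6 (a point): Point on the middle of the curved upper edge, 204 mm (along y) from the tall end. Axes as the bracket's.
- edge7 (a point): Point on the middle of the curved upper edge, 236 mm (along y) from the tall end. Axes as the bracket's.
- edge8 (a point): Point on the middle of the curved upper edge, 12 mm in from the low (-y) end. Axes as the bracket's.
- cork_block: Bystander: cork sanding block 54 x 38 x 28 mm, loose on the vice's anvil. Origin under its centre.
- glue_bottle: Bystander: white glue bottle, 58 mm across, 150 mm tall, standing loose beside the vice near the tall end. Origin under its centre.
- screw_tin: Bystander: open tin 72 mm across, 75 mm tall, loose, beside the vice near the tall end on the robot's side. Origin under its centre.
- try_square: Bystander: try square lying flat, wooden stock 115 mm (x) and steel blade 160 mm towards -y, 16 mm high, loose, near the low end. Origin under the stock's centre.
- pencil: Bystander: flat carpenter's pencil 170 mm long (x), 8 mm high, loose, near the low end. Origin under its centre.
- file: Bystander: flat file with a wooden handle, 310 mm long (x), 27 mm high, lying loose to the right. Origin under it, between blade and handle.
- finished_bracket: Bystander: a second bracket of the same shape, lying loose and flat on the bench to the left, 22 mm high. Origin under its middle.

How it is judged:
By the outcome, as a careful person would: the job done as asked, in the order asked, and still so for the second after the job is handed in, with the robot touching nothing.
It also fails if it takes over 51 s, if anything falls off the work surface, if the arm or the gripper's body presses on something with over 40 N, if the wrist force passes 120 N, or if a joint passes its speed limit or range.

## Working session

There is one attempt and no reset: what is moved stays moved. The work goes in short steps, each a Python script; the robot and the scene stay as the last script left them, time stands still between calls to the robot, and variables do not carry over. Pictures are saved under pics/ and viewed, and the job is handed in when it is done.

```bash
ls; mkdir -p pics
python3 - <<'E'
from rig import arm
import cv2,numpy as np
for n in("scene","top"):
    im=arm.snapshot(n); cv2.imwrite(f"pics/{n}0.png",im[:,:,::-1])
    c=arm.get_calibration(n); print(n,np.round(c["intrinsics"],2).tolist(),np.round(c["cam_to_world"],4).tolist())
print(arm.current_t(),arm.grip_depth,arm.current_force(),arm.current_width())
print(arm.current_tool_rot())
E
```

```text
pics
scene [[378.3, 0.0, 319.78], [0.0, 378.3, 201.18], [0.0, 0.0, 1.0]] [[-0.7425, 0.3292, -0.5834, 1.4078], [0.6695, 0.3915, -0.6312, 0.8618], [0.0206, -0.8593, -0.5111, 0.8931], [0.0, 0.0, 0.0, 1.0]]
top [[499.68, 0.0, 316.47], [0.0, 499.68, 198.49], [0.0, 0.0, 1.0]] [[0.0099, -0.9981, 0.0614, 0.4934], [-0.9999, -0.0101, -0.003, -0.0193], [0.0036, -0.0614, -0.9981, 1.6404], [0.0, 0.0, 0.0, 1.0]]
0.1 0.0188 [0.4762927  0.32885134 0.32913974] 0.09108604290327266
[[ 9.04859138e-01  4.25710969e-01 -3.34449752e-04]
 [ 4.25711078e-01 -9.04858558e-01  1.03348720e-03]
 [ 1.37337118e-04 -1.07753930e-03 -9.99999410e-01]]
```

View pics/scene0.png

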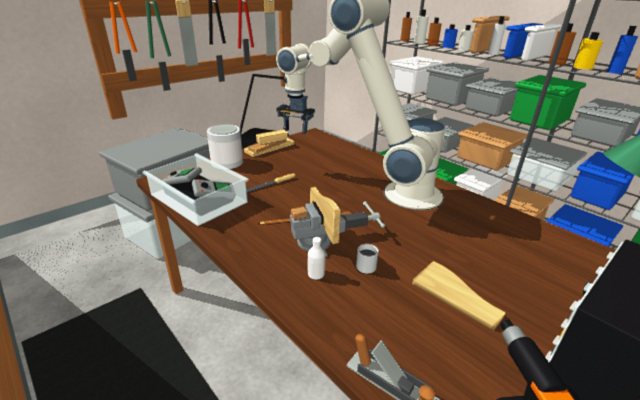

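View pics/top0.png

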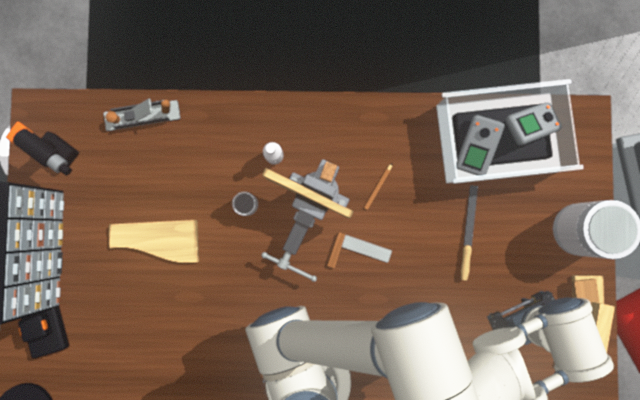

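Run:
```python
import cv2
im=cv2.imread("pics/top0.png"); cv2.imwrite("pics/topz.png",cv2.resize(im[80:280,220:420],None,fx=3,fy=3,interpolation=cv2.INTER_CUBIC))
im=cv2.imread("pics/scene0.png"); cv2.imwrite("pics/scenez.png",cv2.resize(im[100:300,220:480],None,fx=3,fy=3,interpolation=cv2.INTER_CUBIC))
```

```text
(no output)
```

View pics/topz.png

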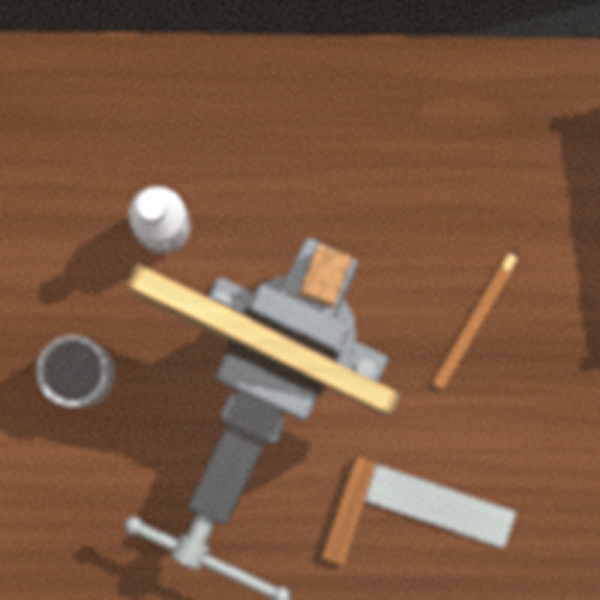

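View pics/scenez.png

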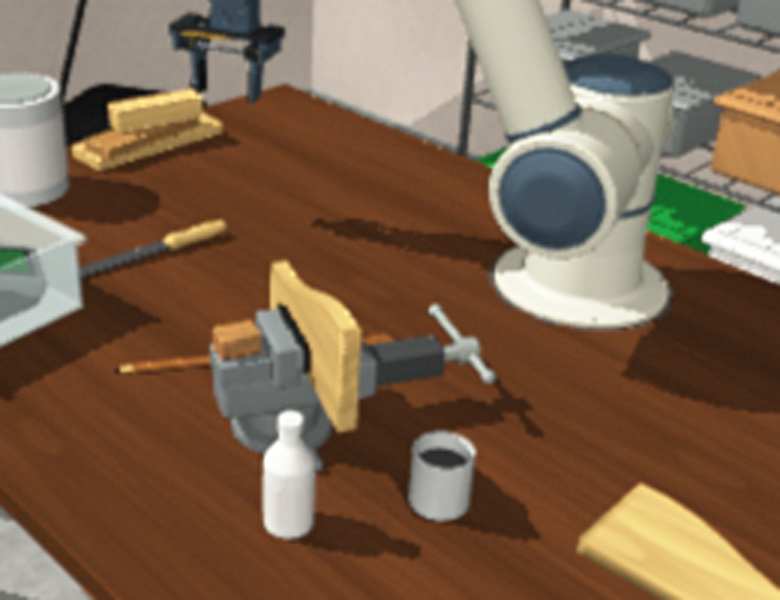

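```bash
cat > h.py <<'E'
import numpy as np,cv2
from scipy.optimize import minimize
def prof(s,kind,L):   # s=distance from tall end (m), height over origin
    u=np.clip((s-(0.28-L)/2)/L,0,1)
    f=(1-np.cos(np.pi*u))/2 if kind=='c' else (u*u*(3-2*u) if kind=='s' else u**3*(10-15*u+6*u*u))
    return 0.135-0.06*f
def slope(s,kind,L): return (prof(s+5e-4,kind,L)-prof(s-5e-4,kind,L))/1e-3
DEF={'c':.222,'s':.212,'q':.265}
def verts(p,kind,L):
    x,y,yaw=p; c,s_=np.cos(yaw),np.sin(yaw)
    s=np.linspace(0,.28,41); yy=.14-s; h=prof(s,kind,L)
    P=[]
    for xx in(-.011,.011):
        P.append(np.c_[np.full(41,xx),yy,h+.1]); P.append(np.c_[np.full(41,xx),yy,0*h+.1])
    P=np.array(P); R=np.array([[c,-s_,0],[s_,c,0],[0,0,1]])
    return P@R.T+[x,y,0]
def project(P,cal):
    T=np.linalg.inv(np.array(cal["cam_to_world"])); q=P@T[:3,:3].T+T[:3,3]
    K=np.array(cal["intrinsics"]); return (q/q[...,2:])@K.T[:,:2]
def render(V,cal,S=8,shape=(400,640)):
    px=project(V,cal); m=np.zeros((shape[0]*S//2,shape[1]*S//2),np.uint8); S2=S//2
    A,B,C,D=[(np.round(((q+.5)*S2-.5)*16)).astype(np.int32) for q in px]
    def quadstrip(a,b):
        for i in range(len(a)-1): cv2.fillConvexPoly(m,cv2.convexHull(np.array([a[i],a[i+1],b[i+1],b[i]])),255,shift=4)
    for a,b in((A,B),(C,D),(A,C),(B,D)): quadstrip(a,b)
    for k in(0,-1): cv2.fillConvexPoly(m,cv2.convexHull(np.array([A[k],B[k],C[k],D[k]])),255,shift=4)
    return cv2.resize(m,(shape[1],shape[0]),interpolation=cv2.INTER_AREA)/255.
def wood(im):
    h=cv2.cvtColor(im,cv2.COLOR_BGR2HSV).astype(int)
    return ((h[...,0]>12)&(h[...,0]<32)&(h[...,1]>50)&(h[...,2]>120))
E
cat > fit.py <<'E'
from h import *
from rig import arm
import pickle
ct,cs=arm.get_calibration("top"),arm.get_calibration("scene")
it,is_=cv2.imread("pics/top0.png"),cv2.imread("pics/scene0.png")
mt=wood(it); r=np.zeros_like(mt); r[160:225,255:360]=1; mt=(mt&r).astype(float)
ms=wood(is_); r=np.zeros_like(ms); r[180:250,300:345]=1; ms=(ms&r).astype(float)
print(mt.sum(),ms.sum())
p=np.array([.49,.0,-.44])
for kind in'csq':
    f=lambda p:np.abs(render(verts(p,kind,DEF[kind]),ct)-cv2.GaussianBlur(mt,(0,0),.01+.3)).sum()
    best=min((minimize(f,p+d,method='Nelder-Mead',options=dict(initial_simplex=np.array([p+d]*4)+np.vstack([np.zeros(3),np.diag([.02,.02,.1])]))) for d in([0,0,0],[.03,.03,.0],[-.02,.02,.05])),key=lambda q:q.fun)
    print(kind,np.round(best.x,4),best.fun)
    g=render(verts(best.x,kind,DEF[kind]),cs); print(' scene missed wood',(ms*(1-g)).sum(),g.sum())
pb=best.x; np.save("p.npy",pb)
for im,cal,roi,n in((it,ct,(150,230,250,370),"t"),(is_,cs,(170,260,270,370),"s")):
    for kind in 'cs':
      V=verts(pb,kind,DEF[kind]); z=6; a,b,c,d=roi
      o=cv2.resize(im[a:b,c:d],None,fx=z,fy=z,interpolation=cv2.INTER_CUBIC)
      for q in project(V,cal): cv2.polylines(o,[np.round((q-[c,a]+.5)*z).astype(np.int32)],False,(255,0,0) if kind=='c' else (0,0,255),1)
      if kind=='c': cv2.imwrite(f"pics/ov_{n}.png",o)
E
python3 fit.py
```

```text
1218.0 969.0
c [ 0.5991 -0.0014 -0.4426] 371.30457966015564
 scene missed wood 219.10196078431375 951.3960784313726
s [ 0.5606 -0.1534  0.2457] 1750.2635299932383
 scene missed wood 555.6235294117647 1590.7803921568627
q [ 0.5506 -0.0955 -0.4772] 1066.8869983883208
 scene missed wood 599.2941176470588 748.3098039215686
```

```bash
sed -i 's/p=np.array(\[.49,.0,-.44\])/p=np.array([.58,-.005,-.44])/; s/\[.03,.03,.0\],\[-.02,.02,.05\]/[.006,.006,.0],[-.005,.005,.03]/; s/np.diag(\[.02,.02,.1\])/np.diag([.008,.008,.05])/' fit.py; python3 fit.py
python3 - <<'E'
from h import *
im=cv2.imread("pics/top0.png");m=wood(im).astype(np.uint8)*255
a=cv2.resize(m[150:230,250:370],None,fx=4,fy=4)
im=cv2.imread("pics/scene0.png");m=wood(im).astype(np.uint8)*255
b=cv2.resize(m[170:250,270:370],None,fx=4,fy=4)
cv2.imwrite("pics/masks.png",np.hstack([a[:320],b[:320]])[:, :800])
E
```

```text
1218.0 969.0
c [ 0.599  -0.0014 -0.4431] 370.9239178678001
 scene missed wood 218.03529411764708 951.592156862745
s [ 0.599  -0.0014 -0.4433] 370.5444090934214
 scene missed wood 217.84705882352944 951.7176470588236
q [ 0.5991 -0.0013 -0.442 ] 370.59878933790884
 scene missed wood 218.9843137254902 951.7607843137255
```

View pics/masks.png

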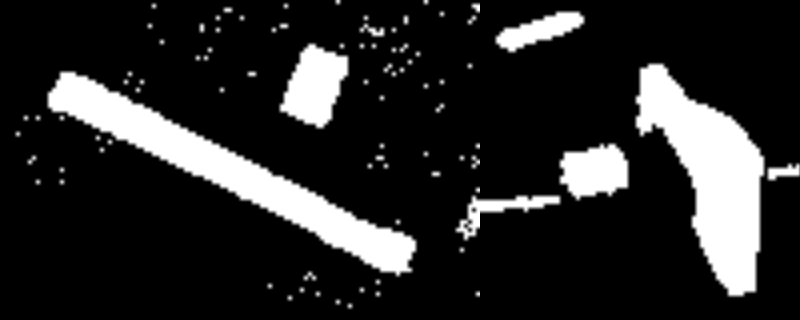

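View pics/ov_t.png

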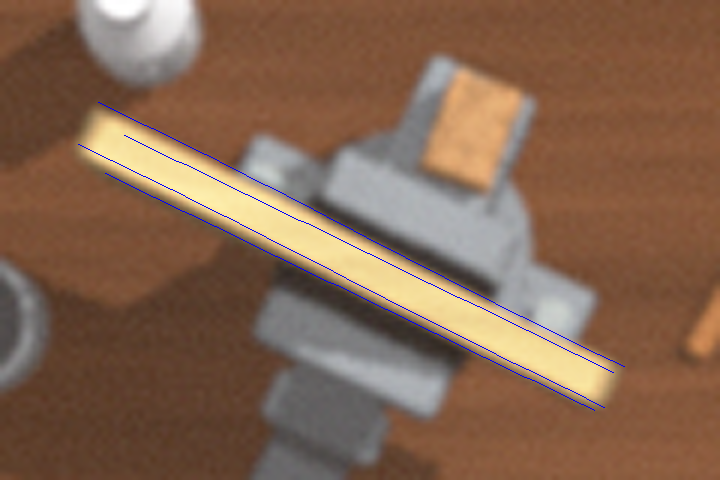

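View pics/ov_s.png

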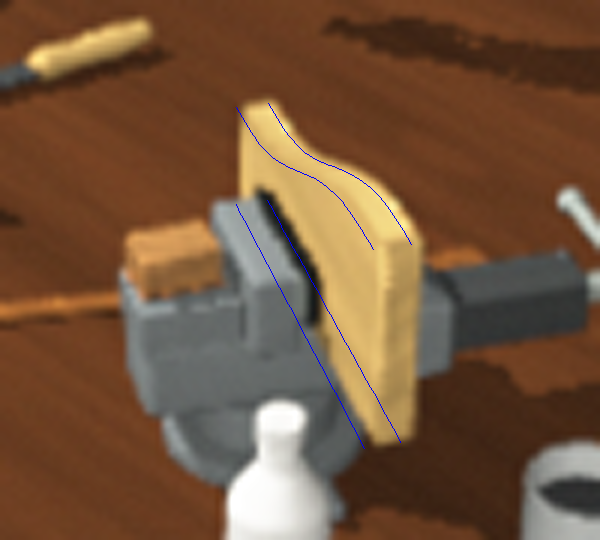

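```bash
cat > fit2.py <<'E'
from h import *
from rig import arm
ct,cs=arm.get_calibration("top"),arm.get_calibration("scene")
it,is_=cv2.imread("pics/top0.png"),cv2.imread("pics/scene0.png")
def comp(m,pt):
    n,l=cv2.connectedComponents(m.astype(np.uint8),connectivity=4); return (l==l[pt[1],pt[0]]).astype(float)
mt=comp(wood(it),(308,194)); ms=comp(wood(is_),(325,210))
ws=np.zeros_like(ms); hs=cv2.cvtColor(is_,cv2.COLOR_BGR2HSV)
grey=cv2.dilate(((hs[...,1]<80)|(hs[...,2]<40)).astype(np.uint8),np.ones((3,3)))
ws=1-grey*(1-ms); 
print(mt.sum(),ms.sum())
mtb=cv2.GaussianBlur(mt,(0,0),.5); msb=cv2.GaussianBlur(ms,(0,0),.5)
def et(p,k): return np.abs(render(verts(p,k,DEF[k]),ct)-mtb).sum()
def es(p,k): return (ws*np.abs(render(verts(p,k,DEF[k]),cs)-msb)).sum()
for k in'csq':
  for nm,f in(("top",et),("scene",es),("both",lambda p,k:et(p,k)+es(p,k))):
    if k!='c' and nm!="both": continue
    p0=np.array([.585,-.006,-.44])
    rs=[]
    for d in([0,0,0],[.005,.004,.0],[-.005,.005,.03]):
        S=np.array([p0+d]*4)+np.vstack([np.zeros(3),np.diag([.008,.008,.05])])
        rs.append(minimize(f,p0+d,args=(k,),method='Nelder-Mead',options=dict(initial_simplex=S)))
    b=min(rs,key=lambda q:q.fun); print(k,nm,np.round(b.x,4),round(b.fun,1),et(b.x,k),es(b.x,k))
  if k=='c': pb=b.x
np.save("p.npy",pb)
for im,cal,roi,n in((it,ct,(150,230,250,340+20),"t"),(is_,cs,(170,260,290,350),"s")):
      V=verts(pb,'c',DEF['c']); z=6; a,b,c,d=roi
      o=cv2.resize(im[a:b,c:d],None,fx=z,fy=z,interpolation=cv2.INTER_CUBIC)
      for q in project(V,cal): cv2.polylines(o,[np.round((q-[c,a]+.5)*z).astype(np.int32)],False,(255,0,0),1)
      cv2.imwrite(f"pics/ov2_{n}.png",o)
E
python3 fit2.py
```

```text
935.0 887.0
c top [ 0.5991 -0.0011 -0.4467] 86.1 86.10369891576062 152.1787167960549
c scene [ 0.591  -0.0031 -0.4235] 41.3 457.8260618832045 41.3300347883145
c both [ 0.5988 -0.0006 -0.4407] 230.5 94.17115876550633 136.34393019364745
s both [ 0.5988 -0.0006 -0.4409] 230.4 94.69144641780082 135.72420999594317
q both [ 0.5988 -0.0006 -0.4407] 230.7 94.47968929169528 136.21843985831944
```

View pics/ov2_t.png

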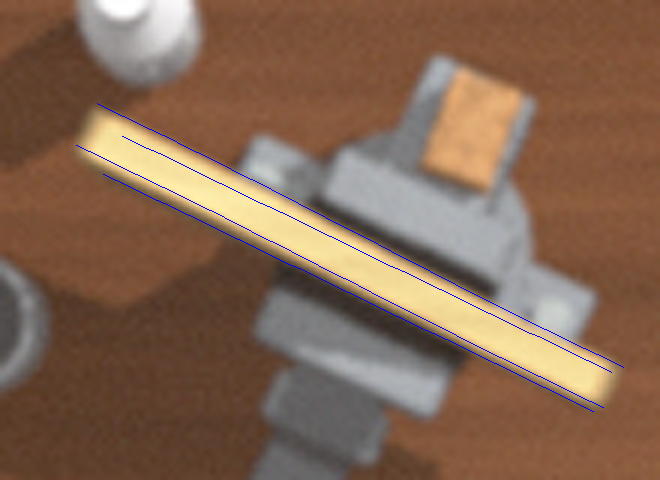

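View pics/ov2_s.png

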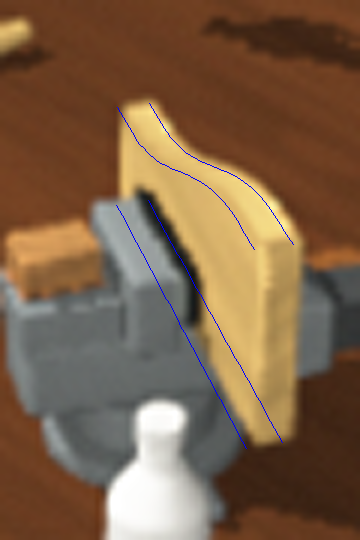

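```bash
cat > ov.py <<'E'
from h import *
from rig import arm
import sys
def ov(p,out,tag=""):
    o=[]
    for n,roi,z in(("top",(160,226,255,361),7),("scene",(175,250,300,350),7)):
        im=cv2.imread(f"pics/{n}0.png");cal=arm.get_calibration(n);a,b,c,d=roi
        q=cv2.resize(im[a:b,c:d],None,fx=z,fy=z,interpolation=cv2.INTER_CUBIC)
        for i,l in enumerate(project(verts(p,'c',.222),cal)): cv2.polylines(q,[np.round((l-[c,a]+.5)*z).astype(np.int32)],False,[(255,0,0),(0,255,0),(0,0,255),(255,0,255)][i],1)
        cv2.imwrite(f"pics/{out}_{n}.png",q)
ov([float(v) for v in sys.argv[1:4]],sys.argv[4])
E
python3 ov.py .591 -.0031 -.4235 o3
```

```text
(no output)
```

View pics/o3_top.png

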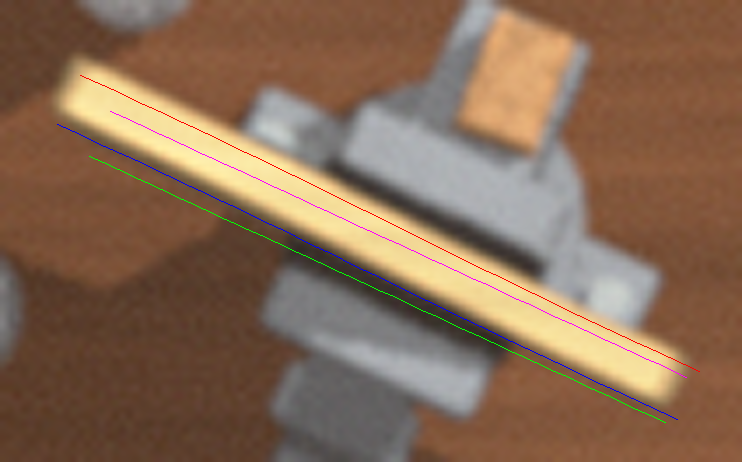

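View pics/o3_scene.png

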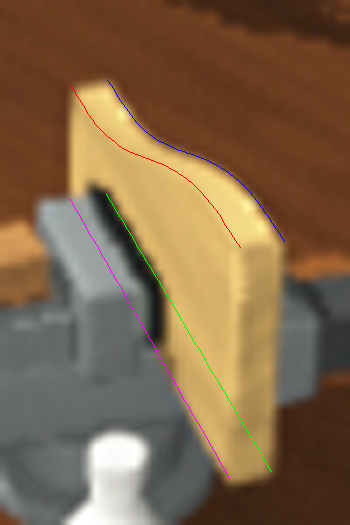

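Run:
```python
import cv2,numpy as np
im=cv2.imread("pics/top0.png")
a=cv2.resize(im[160:200,255:300],None,fx=12,fy=12,interpolation=cv2.INTER_NEAREST)
a=np.clip(255*(a/255.)**.6,0,255).astype(np.uint8)
cv2.imwrite("pics/l.png",a)
for c in (270,300,335): print(c,[tuple(int(v) for v in im[r,c,::-1]) for r in range(165,220) if True and abs(r-(176+ (c-270)*.48))<9])
```

```text
270 [(115, 76, 55), (152, 114, 77), (214, 172, 117), (242, 211, 144), (246, 223, 153), (246, 224, 157), (248, 228, 162), (249, 227, 163), (250, 230, 161), (252, 231, 161), (233, 194, 134), (161, 135, 94), (112, 91, 65), (114, 83, 58), (125, 83, 59), (133, 87, 62), (131, 86, 58)]
300 [(126, 127, 128), (120, 117, 111), (159, 137, 109), (229, 190, 133), (248, 222, 152), (246, 222, 155), (243, 219, 151), (245, 221, 157), (247, 226, 158), (248, 226, 154), (243, 212, 144), (194, 160, 109), (117, 98, 67), (70, 54, 44), (55, 45, 40), (59, 51, 47), (67, 57, 51), (78, 75, 74)]
335 [(164, 167, 170), (164, 166, 169), (167, 166, 165), (201, 181, 157), (233, 201, 148), (240, 212, 146), (242, 219, 149), (244, 221, 153), (246, 223, 156), (248, 226, 159), (246, 222, 152), (225, 185, 130), (158, 129, 87), (128, 91, 65), (137, 89, 61), (142, 94, 66), (138, 89, 61), (138, 89, 62)]
```

View pics/l.png

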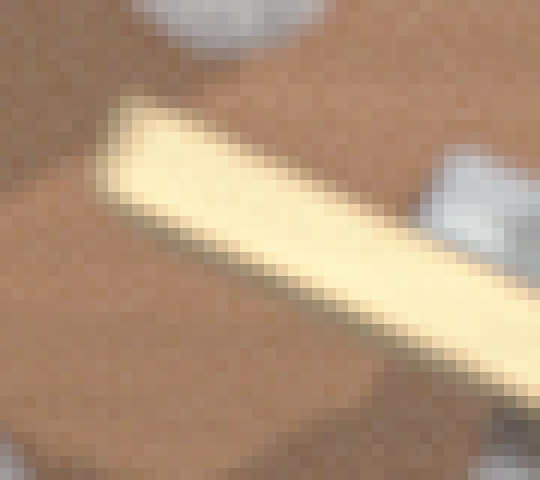

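```bash
cat > fit3.py <<'E'
from h import *
from rig import arm
ct=arm.get_calibration("top"); it=cv2.imread("pics/top0.png")
R=it[...,2].astype(float); B=it[...,1].astype(float)
n,l=cv2.connectedComponents(wood(it).astype(np.uint8),connectivity=4)
m=(l==l[194,308]); near=cv2.dilate(m.astype(np.uint8),np.ones((5,5)))
soft=np.clip((B-125)/(222-125),0,1)*near   # green channel: bg~85-130, top ~222
soft=np.where(near>0,soft,0)
hs=cv2.cvtColor(it,cv2.COLOR_BGR2HSV); soft[(hs[...,1]<60)]=0
print(soft.sum())
def rtop(p,k='c'):
    px=project(verts(p,k,DEF[k]),ct); S=4
    poly=np.vstack([px[0],px[2][::-1]]); a=np.zeros((1600,2560),np.uint8)
    cv2.fillPoly(a,[np.round(((poly+.5)*S-.5)*16).astype(np.int32)],255,shift=4)
    return cv2.GaussianBlur(cv2.resize(a,(640,400),interpolation=cv2.INTER_AREA)/255.,(0,0),.6)
f=lambda p:((rtop(p)-soft)**2).sum()
for d in([0,0,0],[-.006,.004,.02],[.004,-.004,-.02]):
    p0=np.array([.594,-.002,-.44])+d
    S=np.array([p0]*4)+np.vstack([np.zeros(3),np.diag([.006,.006,.04])])
    b=minimize(f,p0,method='Nelder-Mead',options=dict(initial_simplex=S)); print(np.round(b.x,4),b.fun,rtop(b.x).sum())
np.save("p.npy",b.x)
E
python3 fit3.py; python3 ov.py $(python3 -c "import numpy as np;print(*np.load('p.npy'))") o4
```

```text
653.1340206185566
[ 0.5962 -0.0022 -0.4347] 34.20398564577388 767.6313725490198
[ 0.5965 -0.0015 -0.4347] 34.50246443965116 769.2784313725492
[ 0.5964 -0.0015 -0.4344] 33.601486831373514 767.0470588235296
```

View pics/o4_top.png

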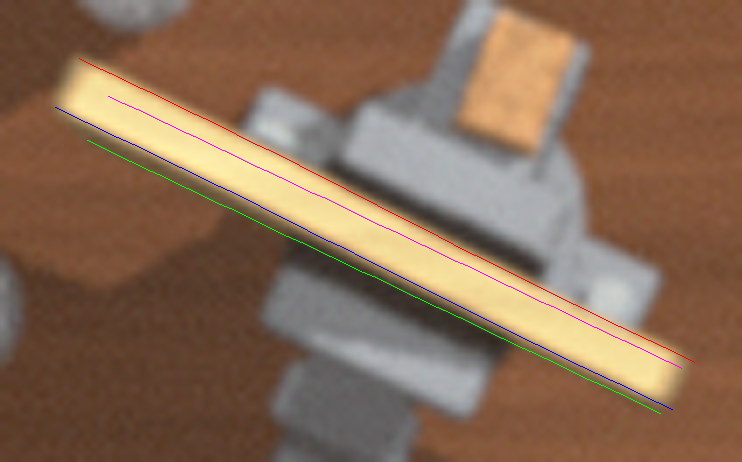

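View pics/o4_scene.png

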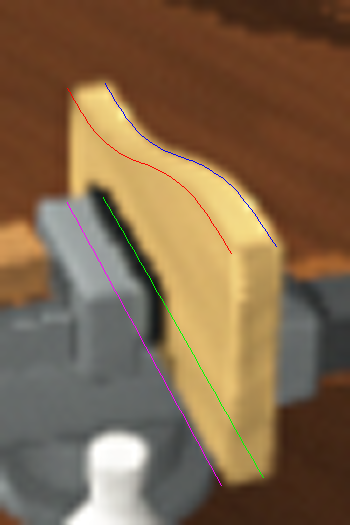

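```bash
cat > path.py <<'E'
from h import *
P=np.load("p.npy"); P=np.array([.596,-.002,-.4345])
def frame(s,mode,kind='c',L=.222):
    x,y,yaw=P; ex=np.array([np.cos(yaw),np.sin(yaw),0]); ey=np.array([-np.sin(yaw),np.cos(yaw),0]); ez=np.array([0,0,1.])
    sl=slope(s,kind,L)           # dh/ds (s towards -y)
    t=-ey+sl*ez; t/=np.linalg.norm(t)   # downhill direction
    n=np.cross(ex,t); n=n if n[2]>0 else -n
    pt=np.array([x,y,.1])+ey*(.14-s)+ez*prof(s,kind,L)
    z=-n; ty={0:ex,1:-ex,2:t,3:-t}[mode]
    return pt,np.c_[np.cross(ty,z),ty,z],n
E
python3 - <<'E'
from path import *
from rig import arm
print(arm.current_joint_positions())
for m in range(4):
    for h,s in((.08,.006),(0,.006),(0,.07),(0,.14),(0,.21),(0,.274),(.1,.274)):
        p,R,n=frame(s,m); q=arm.solve_ik(p+np.array([0,0,h]),R); print(m,s,h,None if q is None else np.round(q,1))
a=[arm.current_force() for _ in range(6)]; print(np.round(a,2),arm.current_t())
E
```

```text
[-7.02743946e+01  2.83106922e+01  7.71223193e+01  2.01998094e-03
  7.46291960e+01 -5.47061624e+00]
0 0.006 0.08 [ 5.2 27.6 62.4 -0.  90.  30.1]
0 0.006 0 [ 5.2 30.5 69.6 -0.  79.9 30.1]
0 0.07 0 [-6.8 25.2 81.4 13.3 69.8 13.8]
0 0.14 0 [-19.5  24.8  90.1  25.4  65.1  -5.4]
0 0.21 0 [-20.7  25.1  90.8  14.6  63.9  -2.3]
0 0.274 0 [-19.1  25.   90.1  -0.   64.9   5.8]
0 0.274 0.1 [-19.1  19.3  82.2  -0.   78.5   5.8]
1 0.006 0.08 [   5.2   27.6   62.4   -0.    90.  -149.9]
1 0.006 0 [   5.2   30.5   69.6   -0.    79.9 -149.9]
1 0.07 0 [  -6.8   25.2   81.4   13.3   69.8 -166.2]
1 0.14 0 [-19.5  24.8  90.1  25.4  65.1 174.6]
1 0.21 0 None
1 0.274 0 [ -19.1   25.    90.1   -0.    64.9 -174.2]
1 0.274 0.1 [ -19.1   19.3   82.2   -0.    78.5 -174.2]
2 0.006 0.08 [  5.2  27.6  62.4  -0.   90.  120.1]
2 0.006 0 [  5.2  30.5  69.6  -0.   79.9 120.1]
2 0.07 0 [ -6.8  25.2  81.4  13.3  69.8 103.8]
2 0.14 0 [-19.5  24.8  90.1  25.4  65.1  84.6]
2 0.21 0 [-20.7  25.1  90.8  14.6  63.9  87.7]
2 0.274 0 [-19.1  25.   90.1  -0.   64.9  95.8]
2 0.274 0.1 [-19.1  19.3  82.2  -0.   78.5  95.8]
3 0.006 0.08 [  5.2  27.6  62.4  -0.   90.  -59.9]
3 0.006 0 [  5.2  30.5  69.6  -0.   79.9 -59.9]
3 0.07 0 [ -6.8  25.2  81.4  13.3  69.8 -76.2]
3 0.14 0 [-19.5  24.8  90.1  25.4  65.1 -95.4]
3 0.21 0 [-20.7  25.1  90.8  14.6  63.9 -92.3]
3 0.274 0 [-19.1  25.   90.1  -0.   64.9 -84.2]
3 0.274 0.1 [-19.1  19.3  82.2  -0.   78.5 -84.2]
[[0.48 0.33 0.33]
 [0.48 0.33 0.33]
 [0.48 0.33 0.33]
 [0.48 0.33 0.33]
 [0.48 0.33 0.33]
 [0.48 0.33 0.33]] 0.1
```

Run:
```python
from path import *
from rig import arm
arm.grip(0)
print(arm.current_t(),arm.current_width())
p=np.array(arm.current_ee_pos()); p[2]=.36
arm.move_l(p,feed=.25)
pt,R,n=frame(.006,0)
arm.move_to(pt+[0,0,.10],R)
print(arm.current_t(),np.round(arm.current_force(),2))
arm.move_l(pt+[0,0,.02],feed=.1)
for nme in("top","scene"): cv2.imwrite(f"pics/{nme}1.png",arm.snapshot(nme)[:,:,::-1])
print(arm.current_t(),np.round(arm.current_force(),2),np.array(arm.current_ee_pos())-pt)
for nme,roi in(("top",(130,230,240,370)),("scene",(150,250,280,380))):
    im=cv2.imread(f"pics/{nme}1.png");a,b,c,d=roi;z=5
    o=cv2.resize(im[a:b,c:d],None,fx=z,fy=z,interpolation=cv2.INTER_CUBIC)
    q=project(np.array([arm.current_ee_pos()]),arm.get_calibration(nme))[0]; print(nme,q)
    cv2.circle(o,tuple(int(v) for v in (q-[c,a]+.5)*z),3,(0,0,255),-1)
    cv2.imwrite(f"pics/{nme}1z.png",o)
```

```text
1.4667 0.0004360018057317414
4.975 [ 0.12 -0.77  0.15]
6.025 [ 0.1  -0.14  0.03] [3.94958481e-04 5.93368915e-05 2.08054554e-02]
top [265.37241203 171.37187525]
scene [335.26530441 203.7900664 ]
```

View pics/top1z.png

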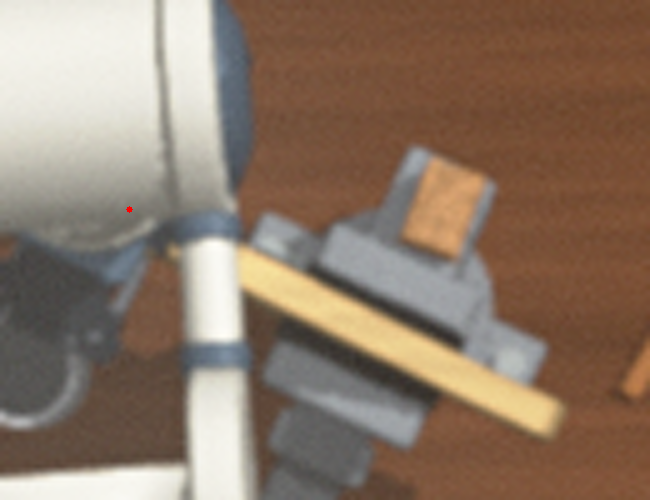

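View pics/scene1z.png

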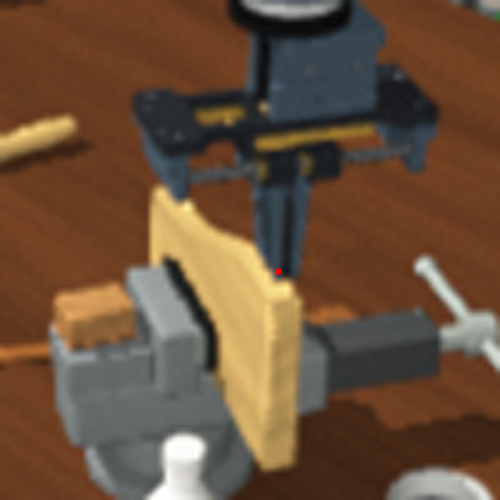

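Run:
```python
from path import *
from rig import arm
pt,R,n=frame(.006,0)
f0=np.array(arm.current_force())
arm.move_l(pt+[0,0,.006],feed=.05); f0=np.array(arm.current_force()); print(f0)
for d in np.arange(.005,-.006,-.001):
    arm.move_l(pt+[0,0,d],feed=.02); arm.sleep(.05)
    f=np.array(arm.current_force()); print(round(d,4),np.round(f,2),round(arm.current_ee_pos()[2]-pt[2],4))
    if f[2]-f0[2]>1.2: break
print(arm.current_t(),np.round(arm.current_torque(),3))
```

```text
[-0.66620692  0.51579996 -0.33801955]
0.005 [-1.03  0.14 -0.56] 0.0051
0.004 [-0.85 -0.49 -0.1 ] 0.004
0.003 [ 0.05 -0.3   0.79] 0.003
0.002 [-0.82  0.21  0.38] 0.002
0.001 [0.37 0.02 0.41] 0.001
0.0 [0.96 0.2  0.11] 0.0
-0.001 [-0.01  0.81  2.49] -0.0009
8.5583 [-0.    -0.117 -0.003]
```

```bash
cat > run.py <<'E'
from path import *
from rig import arm
d=-.0010; S=np.linspace(.006,.274,28)[1:]; log=[]
for s in S:
    pt,R,n=frame(s,0)
    arm.move_l(pt+n*d,R,feed=.03)
    fs=[]
    for _ in range(3): fs.append(np.array(arm.current_force())); arm.sleep(.03)
    f=np.mean(fs,0); fn=f@n; e=np.array(arm.current_ee_pos())-pt
    print(round(s*1e3),'fn',round(fn,2),'f',np.round(f,1),'d',round(d*1e3,2),'en',round(e@n*1e3,2),'t',round(arm.current_t(),2),flush=True)
    if fn>8: print("HIGH"); d+=.0015
    d-=np.clip(.00025*(2.4-fn),-.0008,.0006)
    d=np.clip(d,-.005,.005)
E
python3 run.py
```

```text
16 fn 3.1 f [-0.8 -2.1  3.1] d -1.0 en -1.01 t 9.14
26 fn 2.52 f [-1.2 -1.2  2.5] d -0.83 en -0.88 t 9.72
36 fn 2.21 f [-0.6 -1.2  2.2] d -0.8 en -0.82 t 10.31
46 fn 1.54 f [-0.2 -0.7  1.5] d -0.84 en -0.85 t 10.89
56 fn 1.72 f [ 0.  -1.6  1.5] d -1.06 en -1.03 t 11.47
66 fn 2.18 f [-1.3 -1.4  1.8] d -1.23 en -1.2 t 12.06
75 fn 1.78 f [-1.3 -1.2  1.4] d -1.28 en -1.24 t 12.65
85 fn 1.66 f [-1.4 -1.6  1.1] d -1.44 en -1.41 t 13.24
95 fn 2.42 f [-1.5 -2.1  1.7] d -1.62 en -1.56 t 13.84
105 fn 1.77 f [-0.8 -1.7  1.2] d -1.62 en -1.58 t 14.44
115 fn 2.14 f [-1.1 -2.1  1.4] d -1.77 en -1.71 t 15.04
125 fn 2.54 f [-1.6 -2.2  1.6] d -1.84 en -1.81 t 15.65
135 fn 2.31 f [-1.4 -1.6  1.6] d -1.81 en -1.77 t 16.26
145 fn 1.82 f [-1.2 -1.4  1.2] d -1.83 en -1.79 t 16.87
155 fn 2.83 f [-1.7 -2.7  1.7] d -1.97 en -1.93 t 17.48
165 fn 2.97 f [-1.7 -2.4  2. ] d -1.87 en -1.86 t 18.08
175 fn 3.98 f [-2.  -2.8  3. ] d -1.72 en -1.67 t 18.69
185 fn 2.33 f [-1.3 -1.9  1.7] d -1.33 en -1.32 t 19.29
195 fn 3.8 f [-1.4 -2.4  3.1] d -1.34 en -1.32 t 19.89
205 fn 2.62 f [-1.3 -2.   2.1] d -0.99 en -0.99 t 20.48
214 fn 3.42 f [-0.8 -2.8  2.9] d -0.94 en -0.89 t 21.07
224 fn 2.97 f [-0.6 -1.1  2.8] d -0.68 en -0.7 t 21.67
234 fn 2.64 f [ 0.  -0.9  2.6] d -0.54 en -0.52 t 22.25
244 fn 2.37 f [ 0.2 -0.6  2.4] d -0.48 en -0.53 t 22.83
254 fn 2.07 f [-0.9 -1.4  2.1] d -0.49 en -0.53 t 23.42
264 fn 1.92 f [-0.1 -1.3  1.9] d -0.57 en -0.59 t 24.0
274 fn 1.98 f [-0.4 -1.1  2. ] d -0.69 en -0.69 t 24.58
```

Run:
```python
from path import *
from rig import arm
for nme in("top","scene"): cv2.imwrite(f"pics/{nme}2.png",arm.snapshot(nme)[:,:,::-1])
for nme,roi in(("top",(130,230,240,370)),("scene",(150,250,270,370))):
    im=cv2.imread(f"pics/{nme}2.png");a,b,c,d=roi
    cv2.imwrite(f"pics/{nme}2z.png",cv2.resize(im[a:b,c:d],None,fx=5,fy=5,interpolation=cv2.INTER_CUBIC))
```

```text
(no output)
```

View pics/top2z.png

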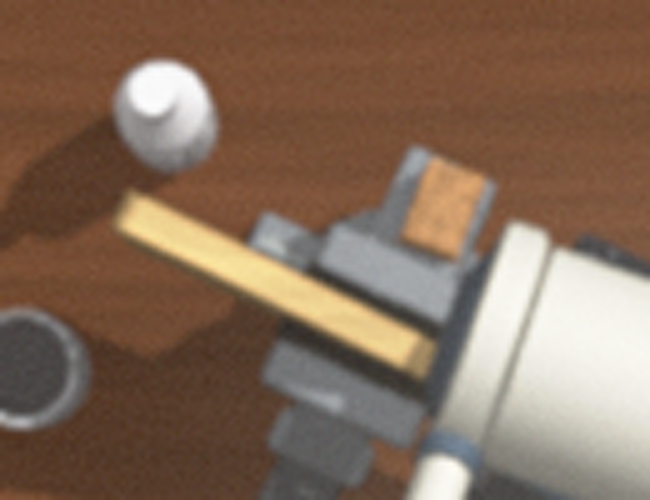

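View pics/scene2z.png

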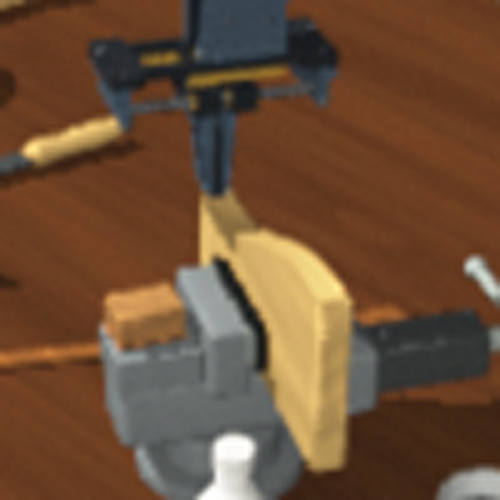

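The fingertips sit centred on the low end in the scene view, at about (215,192) in the crop. I'll lift clear now and check for any shift.

```bash
python3 - <<'E'
from path import *
from rig import arm
p=np.array(arm.current_ee_pos())
arm.move_l(p+[0,0,.03],feed=.06); arm.move_l(p+[0,0,.18],feed=.15)
arm.move_joints([-70.3,20,77,0,80,-5.5])
arm.sleep(.3)
print(arm.current_t(),np.round(arm.current_force(),2),np.round(arm.current_ee_pos(),3))
o=[]
for nme,roi in(("top",(140,230,220,400)),("scene",(170,290,250,390))):
    im=arm.snapshot(nme)[:,:,::-1]; cv2.imwrite(f"pics/{nme}3.png",im); a,b,c,d=roi
    i0=cv2.imread(f"pics/{nme}0.png")
    df=np.abs(im.astype(int)-i0).max(2)[a:b,c:d]; print(nme,df.max(),(df>40).sum(),(df>25).sum())
    o.append(cv2.resize(im[a:b,c:d],(540,290),interpolation=cv2.INTER_CUBIC))
cv2.imwrite("pics/final.png",np.vstack(o))
E
sed 's/top0/top3/' fit3.py | sed 's/p.npy/p3.npy/' > f4.py; python3 f4.py
```

```text
28.6083 [ 0.56 -0.78  0.25] [ 0.255 -0.535  0.301]
top 16 0 0
scene 96 124 215
676.7319587628866
[ 0.596  -0.0022 -0.4331] 28.066227230323257 768.3764705882355
[ 0.597  -0.0007 -0.4342] 27.75957686966175 770.21568627451
[ 0.5964 -0.0015 -0.4351] 27.970879693791485 769.1686274509806
```

View pics/final.png

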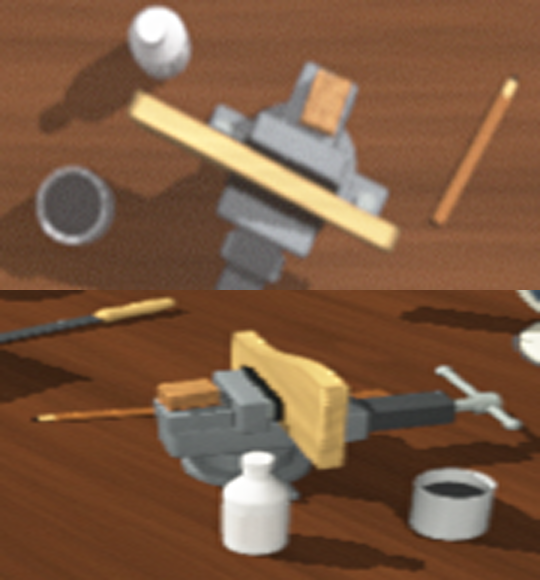

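Run:
```python
import cv2,numpy as np
a=cv2.imread("pics/scene0.png").astype(int);b=cv2.imread("pics/scene3.png");d=np.abs(a-b).max(2)[170:290,250:390]>25
ys,xs=np.nonzero(d);print(np.percentile(ys+170,[0,50,100]),np.percentile(xs+250,[0,50,100]),d[:,45:100].sum(),d[10:80,45:100].sum())
from rig import arm
arm.sign_off(); print(arm.current_t())
```

```text
[173. 178. 190.] [324. 345. 389.] 127 5
the job is handed in; nothing more can be done
the job is handed in; nothing more can be done
```

The shut fingertips ran lightly along the whole curved edge, from 6 mm in from the tall end to 6 mm from the low end, tilted to follow the slope. The hand was then lifted clear, and the job was handed in just after the last check at about 28.7 s, within the 51 s limit.

- **Contact:** the 27 readings along the stroke showed 1.5–4.0 N against the edge. I steered for about 2.4 N, roughly 1 mm of sink in the jaws. No readings were taken while the hand was moving between those points.
- **Nothing shifted:** the top-camera picture of the vice area matched the one from the start to within noise. Refitting the bracket's position gave the same result within about 1 mm.
- **Disagreements:**
  - The two cameras put the bracket about 1 pixel apart, a few mm. I used the top camera, and touching the tall end confirmed the edge height.
  - The sideways force readings during the stroke were 1–2 N larger than expected and pointed along the motion. I put this down to sensor bias and did not look further.
  - In the scene camera, the remaining differences from the start lie mostly above and behind the bracket. They look like the arm's changed pose and shadow, but I did not confirm that.

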